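Take the regulator off the fuel-gas bottle (left-hand thread)

ROBOT

A 6-joint arm with a two-finger parallel gripper is mounted at the origin on the work surface. World frame = base frame: x ahead of the robot, y to its left, z up, the work surface at z = 0. Lengths are in m, angles in rad, forces in N, time in s.
With the tool pointing down it reaches from about 0.375 to 0.9 m from the base axis. Payload 3.1 kg.
Tool frame: the origin (TCP) lies where the fingers leave the gripper's body, on its centre line; the fingertips stand 73 mm ahead of it and the grasp point (between the pads) lies 54 mm ahead of it; z points along the fingers, y is the line along which they close (so a half turn about z gives the same grasp; the last joint's range is limited). The gripper opens to 85 mm and grips with 20 to 120 N. Pads are 22 mm wide; open, the fingers measure 114 mm over their backs; the gripper's body (76 mm by 85 mm) begins 54 mm behind the grasp point. The pads swing forward as they close: fully open they stand 13 mm farther back than shut.
Start: joints at [0.997, 0.527, 1.433, -0, 1.181, -0.178], TCP at [0.241, 0.577, 0.304] pointing down, gripper open.
Joint ranges: [-3.08, 3.08], [-0.75, 2.2], [0.22, 2.44], [-1.43, 4.57], [0, 2.65], [-2.85, 2.85]. Speed limits (rad/s): [2.79, 2.79, 3.14, 3.14, 3.14, 3.14].

INTERFACE

Orientations are given as a unit quaternion [x, y, z, w].
In Python, from station import manip gives the robot as it stands.
- The arm moves only by the shell command python3 -m crank 'ROWS' [FORCE]. ROWS is JSON, a list of rows, each an object with "dp": the shift along the tool's x, y, z normalised to -1 to 1, where 1 is 50 cm, a list of three; "delta_rot": the turn, a rotation vector about the tool's x, y, z normalised to -1 to 1, where 1 is 2 pi rad, a list of three; "fingers": the opening, from -1 (shut) to 1 (fully open). A call has 1 to 12 rows; each row shifts and turns the commanded pose from where the row before left it, along the tool's axes as they then stand; what a row does not reach is not made up. A row lasts 1/12 s, in which the tool goes at most 41.7 mm and 7.16 degrees, less where a joint would pass 70% of its speed; a pose out of reach is approached as far as the arm can. A call with a number of a shift or a turn outside -1 to 1 is refused whole. A call with a gripper value outside its range is refused whole. The fingers move at their own pace and stop on an object; FORCE is the grip in N (left out, the last holds). Time passes only in rows, so rows that do not move let the fingers close. It gives the time, the measured TCP pose, the force, the opening and the grip force at its end, in the units of the state.
- manip.sense(): the state, without advancing time (a new reading comes with each control period).
- manip.snapshot(name): name is "scene" or "top" or "wrist"; returns (picture, depth): 384x512x3 uint8, red, green, blue; 384x512 float32, m along the optical axis (not along the pixel's ray), 0 where there is no reading.
- manip.camera_model(name): a dict with "fx", "fy", "cx", "cy" (pixels), "k1" (the pictures are not rectified: a ray, as slopes to the right and down, at radius r is drawn at 1 + k1 r^2 times it, then the intrinsics apply), "origin" and "attitude" of the camera in the world. Camera axes: x right, y up, looking along -z (the intrinsics and any distortion apply to the point x, -y, -z); pixel columns grow to the right and rows downward; lengths in m; the calibration is good to about 2 mm. A picture is of the moment at which its call begins: read the wrist's pose just before it. camera_model takes no time and is no camera call; for the wrist camera it gives the pose at the moment of the call.
- manip.sign_off(): hands the job in; it is judged then, once.
The state is a dict: "t": time; "q": joint angles; "qd": joint speeds; "tau": joint torques, N m; "tcp_pos": TCP position; "tool_rot": TCP orientation; "force": force on the tool from outside, world axes, zero at the start; "ft_torque": the same for the moment, N m; "finger_gap": opening from 0.0 (shut) to 1.0 (fully open); "gripper_force": force on a finger pad.
Only numpy, scipy, OpenCV 4.12 (cv2) and the standard library are available. Lean on these libraries where they do the work, as an engineer would, in place of code of your own. Each camera call takes 0.05 s, during which the arm holds its last target. There are 200 camera calls.

TASK

The red fuel-gas bottle on the bench is empty: take its regulator off and stand it upright on its collar in the white parts tray, set down gently. Fuel-gas fittings have a left-hand thread, so it comes loose turning clockwise; feel that it is easing before you go on, never force it or pull at it while the thread still holds, and leave everything else on the bench where it is.

Things in the scene. Friction and masses are not known exactly. Their poses are not given: they have to be found in the camera images.
- regulator: Gas regulator, 0.27 to 0.39 kg, screwed down on the red bottle's outlet; it turns as one piece. Origin: centre of the collar's underside; z up along the screw axis, x towards the gauge. Bottom to top: round brass collar 38 mm wide, z 0 to 26 mm (its socket is 29 mm wide, 22 mm deep), brass neck 30 mm wide, hexagonal light-metal body with a red disc on top. Stands by itself on its collar.
- regulator_hex (a point): Middle of the hexagonal body, on the axis, 64 mm above the regulator's origin. The hexagon is 36 mm across flats (42 mm over corners), from 48 to 79 mm above the origin, and is the place to grip, on two parallel flats with about 30 N; they face along the regulator's x axis and every 60 degrees from it.
- gauge_face (a point): Centre of the round pressure gauge's face (34 mm wide, steel), 40 mm from the axis along the regulator's +x, 30 mm above its origin. The gauge spans 13 to 47 mm above the origin, and on the other side a hose barb reaches 46 mm from the axis along -x at 34 mm: keep fingertips more than 49 mm above the origin.
- fuel_bottle: Red steel gas bottle, 74 mm wide, clamped fast in a grey bench stand (foot 130 x 110 mm); it cannot move or turn. Origin on the bench under the bottle's axis; its brass outlet stud points straight up.
- outlet_foot (a point): Foot of the outlet stud, on the axis, 165 mm above the bench. Coarse three-start left-hand thread: turned clockwise (seen from above) the regulator rises 3.8 mm per radian. Its underside starts 0.4 to 1.9 mm above this point, as tight as it was left; the thread lets go somewhere after 2.4 to 3 rad, underside some 10 to 12 mm above; turning on does no harm. Play in the thread 2 mm.
- outlet_end (a point): Top of the stud, 19 mm above its foot, 27 mm wide over the thread. A sprung valve pin, 9 mm higher when free, pushes the regulator up with about 35 to 50 N, nothing after 1.2 rad. So clockwise it starts with 0.2 N m and then pulls the tool along with 0.1 to 0.3 N m, fading; the wrong way, within 0.1 to 0.5 rad, it resists with 0.4 N m rising to 1 as the collar jams on the foot.
- air_bottle: The same kind of bottle in grey with a round blue cap (36 mm wide, top at 195 mm) in its own stand: not part of the job. Origin on the bench under its axis. It and the red one may stand either way round.
- tray: White plastic parts tray, 220 x 170 mm outside, walls 4 mm thick and 28 mm high, fixed to the bench. Origin: centre of its underside; x along the longer side.
- tray_in (a point): Centre of the tray's inner floor, 4 mm above the bench.
- waist_bottle: white plastic bottle, 84 mm wide, 200 mm tall; a bystander. Origin at the centre of its underside.
- small_bottle: small white plastic bottle, 60 mm wide, 140 mm tall; a bystander. Origin at the centre of its underside.
- amber_bottle: amber glass bottle with black cap, 80 mm wide, 160 mm tall; a bystander. Origin at the centre of its underside.
- beaker: glass beaker, 68 mm wide, 90 mm tall; a bystander. Origin at the centre of its underside.
- bulb: red rubber pipette bulb standing on its round end, 52 mm wide, 75 mm tall; a bystander. Origin at the centre of its underside.
- spanner: steel spanner, 180 mm long, lying flat; a bystander. Origin at the centre of its underside.
- dust_cap: yellow plastic dust cap, 38 mm wide, 26 mm tall; a bystander. Origin at the centre of its underside.
Things that resemble listed ones, but are neither listed nor needed, are in the scene too. What is shaped like the regulator but blue or turquoise is not meant.

How it is judged:
On the way, in this order (a step that is already met when the one before it is completed fails the run):
1. the regulator is unscrewed to the end of its thread (collar risen 9.5 mm above the stud's foot), still on the outlet and upright (z of regulator in the frame of outlet_foot above 0.0095 m and horizontal distance between regulator and outlet_foot below 0.006 m and angle between regulator's own z axis and vertical below 0.15 rad), for 0.1 s.
2. the regulator is lifted clear above the outlet (z of regulator in the frame of outlet_foot above 0.032 m), for 0.1 s.
At the end, for the whole second after the job is handed in: the regulator stands on its collar on the floor of the white tray: collar underside within 4 mm of the tray floor, tilted less than 0.1 rad, its axis at least about 30 mm from the tray's outer edges (within 75 mm of the tray's centre along its length and 55 mm across), at rest and let go (x of regulator in the frame of tray_in between -0.075 and 0.075 m and y of regulator in the frame of tray_in between -0.055 and 0.055 m and z of regulator in the frame of tray_in between -0.004 and 0.004 m and angle between regulator's own z axis and vertical below 0.1 rad and linear speed of regulator below 0.01 m/s and angular speed of regulator below 0.1 rad/s); the robot touches nothing.
It fails at once if the fitting is forced tight: more than 130 N between regulator and bottle (pin and thread carry up to about 70 N by themselves) (contact force between regulator and fuel_bottle above 130 N).
It fails at once if it is pulled, pressed or wrenched on the thread: more than 35 N between regulator and bottle once it has risen and the pin no longer pushes (contact force between regulator and fuel_bottle above 35 N and z of regulator in the frame of outlet_foot above 0.006 m).
It fails at once if the regulator is banged down: more than 60 N between it and the tray (contact force between regulator and tray above 60 N).
It fails at once if the regulator falls over or is turned more than 0.6 rad from upright (angle between regulator's own z axis and vertical above 0.6 rad).
It fails at once if any bystander (bottle, beaker, bulb, spanner, dust cap) is shifted by more than 30 mm (distance of any of waist_bottle, small_bottle, amber_bottle, beaker, bulb, spanner, dust_cap from where it was at the start of the episode above 0.03 m).
It also fails if it takes over 72 s, if anything falls off the work surface, if the arm or the gripper's body presses on something with over 40 N, if the wrist force passes 120 N, or if a joint passes its speed limit or range.

## Working session

There is one attempt and no reset: what is moved stays moved. The work goes in short steps, Python scripts to look and compute and a shell command to move; the robot and the scene stay as the last step left them, time stands still between calls to the robot, and variables do not carry over. Pictures are saved under pics/ and viewed, at most 10 in all, crops included, and the job is handed in when it is done.

```bash
mkdir -p pics; cat > h.py <<'E'
import numpy as np,cv2
from scipy.spatial.transform import Rotation as R
from station import manip
def world(cm,u,v,d):
    u=np.asarray(u,float);v=np.asarray(v,float);d=np.asarray(d,float)
    x=(u-cm['cx'])/cm['fx'];y=(v-cm['cy'])/cm['fy'];xd,yd=x.copy(),y.copy()
    for _ in range(8):
        s=1+cm['k1']*(x*x+y*y);x=xd/s;y=yd/s
    p=np.stack([x*d,-y*d,-d],-1)
    a=np.array(cm['attitude'],float)
    M=R.from_quat(a).as_matrix() if a.size==4 else a.reshape(3,3)
    return p@M.T+np.array(cm['origin'])
def snap(n,f):
    cm=manip.camera_model(n);p,d=manip.snapshot(n)
    cv2.imwrite(f'pics/{f}.png',cv2.cvtColor(p,cv2.COLOR_RGB2BGR));np.savez(f'pics/{f}.npz',p=p,d=d,cm=np.array(cm,dtype=object))
    return cm,p,d
def load(f):
    z=np.load(f'pics/{f}.npz',allow_pickle=True);return z['cm'].item(),z['p'],z['d']
E
python3 - <<'E'
from h import *
print(manip.sense())
for n in('scene','top'):
    cm,p,d=snap(n,n);print(cm)
a=cv2.imread('pics/scene.png');b=cv2.imread('pics/top.png')
E
```

```text
{'t': 0.0, 'q': array([ 9.96551899e-01,  5.28487454e-01,  1.43392409e+00, -1.35873113e-05,
        1.18138501e+00, -1.78526215e-01]), 'qd': array([-4.32161203e-04,  1.57482262e-04, -6.07561228e-04,  9.75191774e-04,
        2.46326272e-03,  7.63927923e-05]), 'tau': array([-1.26588347e-04, -4.42354167e+01, -1.78026277e+01, -1.33885637e-04,
        8.28991615e-03, -1.21042623e-05]), 'tcp_pos': array([0.24059665, 0.57621966, 0.30291343]), 'tool_rot': array([ 1.96568004e-01,  9.80489574e-01, -1.02712474e-03, -3.99192811e-04]), 'force': array([-0.19077449,  0.0398998 , -0.30387306]), 'ft_torque': array([ 0.00569308, -0.01248   ,  0.03436569]), 'gripper_force': 0.0, 'finger_gap': 1.0014002344602149}
{'fx': 368.1844232493861, 'fy': 368.1844232493861, 'cx': 251.95163551216388, 'cy': 189.1738209072331, 'k1': -0.04697929846310795, 'origin': array([ 1.22535658, -0.16258753,  0.68897553]), 'attitude': array([0.37763331, 0.26198751, 0.51976293, 0.72014035])}
{'fx': 416.65493246859353, 'fy': 416.65493246859353, 'cx': 259.8823321604991, 'cy': 185.91806391929236, 'k1': 0.024078413042968635, 'origin': array([0.33510229, 0.08341177, 1.30513316]), 'attitude': array([-0.05353389,  0.05950255,  0.70546123, -0.70421447])}
```

View pics/scene.png

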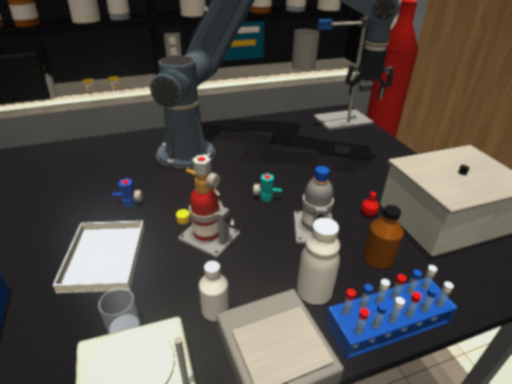

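View pics/top.png

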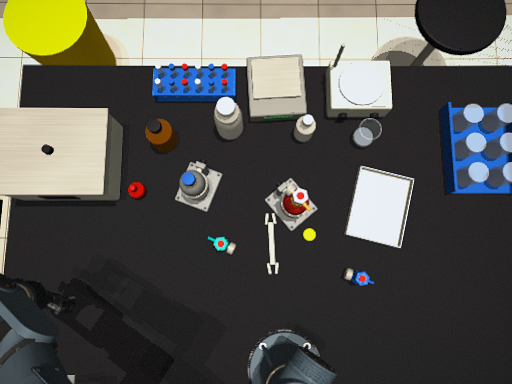

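The red bottle's regulator is at scene (202,165) and top (300,197). It could be confused with the blue regulator at scene (127,190) / top (361,279), the turquoise one at scene (266,187) / top (221,243), or the blue-capped grey bottle at scene (320,175) / top (190,180). The one on the red bottle, with the red disc, is the one described. The tray is at top (380,206). Next I'll check with a close crop and measure.

```bash
python3 - <<'E'
from h import *
cm,p,d=load('top');c2,p2,d2=load('scene')
a=cv2.resize(p[165:235,255:325],(490,490),interpolation=cv2.INTER_CUBIC);b=cv2.resize(p2[145:215,175:215],(280,490),interpolation=cv2.INTER_CUBIC)
cv2.imwrite('pics/crop.png',cv2.cvtColor(np.hstack([a,b]),cv2.COLOR_RGB2BGR))
for n,(c,p,d) in dict(top=(cm,p,d),scene=(c2,p2,d2)).items():
    v,u=np.mgrid[:384,:512];W=world(c,u,v,d)
    np.save(f'pics/W{n}.npy',W)
    Z=W[...,2]
    m=(Z>.15)&(Z<.3)
    # around the regulator
    r=(u>255)&(u<330)&(v>165)&(v<235) if n=='top' else (u>180)&(u<222)&(v>145)&(v<215)
    for lo,hi in((.155,.19),(.19,.213),(.213,.235),(.235,.26),(.26,.3)):
        k=r&(Z>lo)&(Z<hi);
        if k.any():print(n,lo,k.sum(),W[k].mean(0).round(4),W[k].min(0).round(3),W[k].max(0).round(3))
    if n=='top':
        k=(p.min(-1)>150)&(u>335)&(u<425)&(v>155)&(v<255)&(Z<.06)
        q=W[k];print('tray',cv2.minAreaRect(q[:,:2].astype(np.float32)),k.sum(),np.median(q[:,2]))
        k=r&(p[...,0]>140)&(p[...,1]<70)&(p[...,2]<70)
        print('red',[ (x,y) for y,x in np.argwhere(k&(Z>.23))][:3],W[k&(Z>.23)].mean(0) if (k&(Z>.23)).any() else None)
    for nm,(x0,x1,y0,y1) in dict(tray=(0,0,0,0)).items():pass
E
```

```text
top 0.155 51 [ 0.4705 -0.0184  0.1663] [ 0.456 -0.046  0.155] [ 0.495 -0.004  0.188]
top 0.19 122 [ 0.4842 -0.0204  0.2048] [ 0.448 -0.059  0.191] [0.52  0.009 0.213]
top 0.213 32 [ 0.4911 -0.0131  0.2184] [ 0.463 -0.048  0.213] [0.514 0.002 0.233]
top 0.235 179 [ 0.4815 -0.0269  0.2466] [ 0.462 -0.047  0.236] [ 0.501 -0.008  0.253]
tray ((0.47797125577926636, -0.3027655780315399), (0.1822700947523117, 0.2217351347208023), 75.82579040527344) 3684 0.005051529331613236
red [(np.int64(298), np.int64(193)), (np.int64(299), np.int64(193)), (np.int64(300), np.int64(193))] [ 0.48114122 -0.02914851  0.24829611]
scene 0.155 176 [ 0.4979 -0.0301  0.1743] [ 0.473 -0.048  0.155] [0.519 0.006 0.19 ]
scene 0.19 250 [ 0.4973 -0.0241  0.2013] [ 0.448 -0.06   0.19 ] [0.521 0.009 0.213]
scene 0.213 126 [ 0.4942 -0.0315  0.2241] [ 0.475 -0.047  0.213] [ 0.503 -0.012  0.235]
scene 0.235 150 [ 0.4864 -0.0297  0.2428] [ 0.463 -0.047  0.235] [ 0.504 -0.011  0.248]
```

View pics/crop.png

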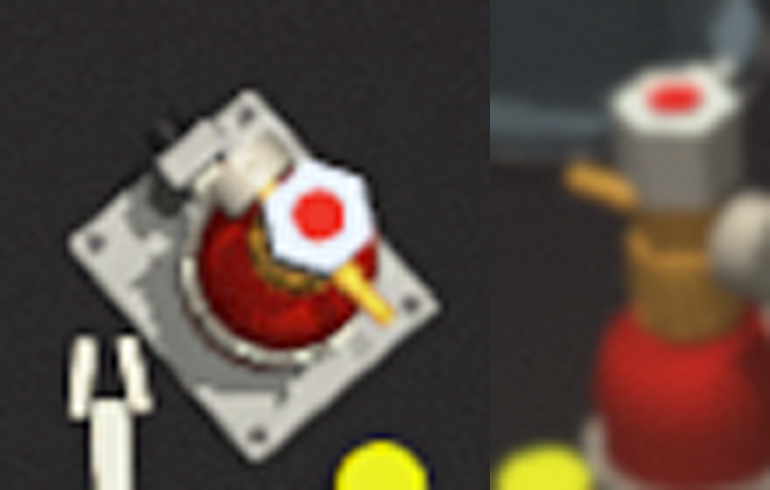

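The crop confirms it: white hexagon with a red disc at crop (318,215), gauge at upper left (245,170), brass barb at lower right (375,300), sitting on the red bottle. I'll go above it with the tool's y axis at about 103°, which leaves joint 6 enough range for the full turn.

```bash
python3 -m crank '[{"dp":[0,0,-0.08],"delta_rot":[0,0,0],"fingers":1},{"dp":[0,0,-0.08],"delta_rot":[0,0,0],"fingers":1},{"dp":[0,0,-0.08],"delta_rot":[0,0,0],"fingers":1},{"dp":[-0.057,-0.058,0],"delta_rot":[0,0,0],"fingers":1},{"dp":[-0.057,-0.058,0],"delta_rot":[0,0,0],"fingers":1},{"dp":[-0.057,-0.058,0],"delta_rot":[0,0,0],"fingers":1},{"dp":[-0.057,-0.058,0],"delta_rot":[0,0,0],"fingers":1},{"dp":[-0.057,-0.058,0],"delta_rot":[0,0,0],"fingers":1},{"dp":[-0.057,-0.058,0],"delta_rot":[0,0,0],"fingers":1},{"dp":[-0.057,-0.058,0],"delta_rot":[0,0,0],"fingers":1},{"dp":[-0.057,-0.058,0],"delta_rot":[0,0,0],"fingers":1}]' 30
python3 -m crank '[{"dp":[-0.057,-0.058,0],"delta_rot":[0,0,0],"fingers":1},{"dp":[-0.057,-0.058,0],"delta_rot":[0,0,0],"fingers":1},{"dp":[-0.057,-0.058,0],"delta_rot":[0,0,0],"fingers":1},{"dp":[-0.057,-0.058,0],"delta_rot":[0,0,0],"fingers":1},{"dp":[-0.057,-0.058,0],"delta_rot":[0,0,0],"fingers":1},{"dp":[-0.057,-0.058,0],"delta_rot":[0,0,0],"fingers":1},{"dp":[-0.057,-0.058,0],"delta_rot":[0,0,0],"fingers":1},{"dp":[-0.057,-0.058,0],"delta_rot":[0,0,0],"fingers":1}]'
python3 -m crank '[{"dp":[0,0,0],"delta_rot":[0,0,-0.0167],"fingers":1},{"dp":[0,0,0],"delta_rot":[0,0,-0.0167],"fingers":1},{"dp":[0,0,0],"delta_rot":[0,0,-0.0167],"fingers":1},{"dp":[0,0,0],"delta_rot":[0,0,-0.0167],"fingers":1},{"dp":[0,0,0],"delta_rot":[0,0,-0.0167],"fingers":1},{"dp":[0,0,0],"delta_rot":[0,0,-0.0167],"fingers":1},{"dp":[0,0,0],"delta_rot":[0,0,0],"fingers":1},{"dp":[0,0,0],"delta_rot":[0,0,0],"fingers":1}]'
python3 - <<'E'
from h import *
cm,p,d=snap('wrist','w1');s=manip.sense();print(s['q'].round(3),s['tcp_pos'].round(4),s['t'],s['force'].round(2),s['ft_torque'].round(3))
v,u=np.mgrid[:384,:512];W=world(cm,u,v,d);Z=W[...,2]
near=np.hypot(W[...,0]-.482,W[...,1]+.028)<.08
k=near&(Z>.235)&(Z<.26);q=W[k].astype(np.float32)
print(k.sum(),np.median(q[:,2]),q[:,:2].min(0),q[:,:2].max(0))
print(cv2.minEnclosingCircle(q[:,:2]))
h=cv2.convexHull(q[:,:2]);best=[]
for a in range(0,180,1):
    w=np.ptp(q[:,0]*np.cos(np.radians(a))+q[:,1]*np.sin(np.radians(a)));best.append(w)
b=np.array(best);f=b[:60]+b[60:120]+b[120:180];print('flat dir mod60',f.argmin(),f.min()/3)
k=near&(Z>.155)&(Z<.22);q=W[k];k2=np.hypot(q[:,0]-.482,q[:,1]+.028)>.03;print('gauge/barb',q[k2].shape,np.degrees(np.arctan2(*(q[k2].mean(0)-[.482,-.028,0])[[1,0]])))
E
```

```text
t: 1.02
tcp_pos: [0.3617, 0.2728, 0.4237]
tool_rot: [0.196, 0.981, -0.0, -0.0]
force: [-0.1, 0.3, 0.1]
finger_gap: 1.0
gripper_force: 0.0
t: 1.68
tcp_pos: [0.4828, -0.0292, 0.4237]
tool_rot: [0.197, 0.98, 0.0, -0.0]
force: [1.2, -0.0, 0.5]
finger_gap: 0.999
gripper_force: 0.0
t: 2.35
tcp_pos: [0.4825, -0.0272, 0.4236]
tool_rot: [-0.115, 0.993, 0.0, -0.0]
force: [-0.1, -0.0, -0.4]
finger_gap: 1.0
gripper_force: 0.0
[-0.288  0.2    1.608  0.     1.335 -2.09 ] [ 0.4826 -0.0272  0.4237] 2.4 [-0.07 -0.15  0.5 ] [-0.013  0.003  0.005]
1221 0.24548155 [ 0.45983616 -0.04848153] [ 0.499845   -0.00940404]Traceback (most recent call last):
  File "<stdin>", line 7, in <module>
cv2.error: OpenCV(4.12.0) /io/opencv/modules/imgproc/src/shapedescr.cpp:201: error: (-215:Assertion failed) count >= 0 && (depth == CV_32F || depth == CV_32S) in function 'minEnclosingCircle'
```

View pics/w1.png

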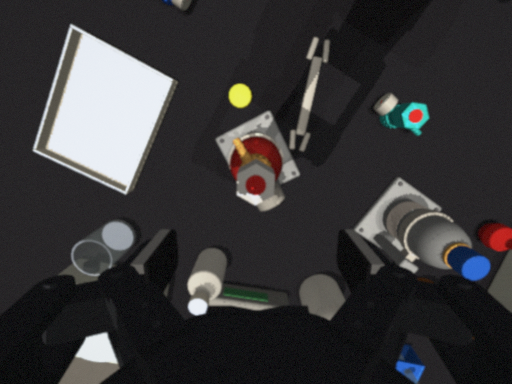

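The wrist view shows the regulator's hexagon and red disc at (257,186), with the barb at (240,150) and the gauge at (270,203). The tray is at (105,110). Next I'll work out the axis and the direction of the flats.

```bash
cat > m.py <<'E'
from h import *
for n in('w1','top','scene'):
    cm,p,d=load(n);v,u=np.mgrid[:384,:512];W=world(cm,u,v,d);Z=W[...,2]
    near=np.hypot(W[...,0]-.482,W[...,1]+.028)<.08
    k=near&(Z>.238)&(Z<.253);q=np.ascontiguousarray(W[k][:,:2],np.float32)
    P=p.astype(int);r=k&(P[...,0]-P[...,1]>60)&(P[...,0]-P[...,2]>60)
    print(n,k.sum(),'circ',cv2.minEnclosingCircle(q),'mean',q.mean(0),'red',r.sum(),W[r].mean(0))
    b=np.array([np.ptp(q@[np.cos(a),np.sin(a)]) for a in np.radians(range(180))])
    f=b[:60]+b[60:120]+b[120:];print(' flat mod60',f.argmin(),f.min()/3)
    q=W[near&(Z>.178)&(Z<.218)];c=np.array([.482,-.029])
    e=q[:,:2]-c;rr=np.hypot(*e.T);e=e[(rr>.028)]
    w,V=np.linalg.eigh(e.T@e);print(' axis dir',np.degrees(np.arctan2(V[1,1],V[0,1])),len(e))
E
python3 m.py
```

```text
w1 1203 circ ((0.4798443913459778, -0.028926514089107513), 0.020496204495429993) mean [ 0.47901112 -0.02891155] red 281 [ 0.48024073 -0.02930963  0.2472951 ]
 flat mod60 43 0.03599300522579863
 axis dir 45.37346293835593 431
top 177 circ ((0.48194700479507446, -0.027357954531908035), 0.020107869058847427) mean [ 0.4816961  -0.02702992] red 43 [ 0.48129451 -0.02828369  0.24821555]
 flat mod60 44 0.035834337547517074
 axis dir 46.10126404618346 88
scene 133 circ ((0.4834977388381958, -0.027789711952209473), 0.02102336287498474) mean [ 0.48544937 -0.029599  ] red 26 [ 0.47995374 -0.02834454  0.24587719]
 flat mod60 40 0.03693157713481641
 axis dir -145.11875565917043 161
```

```bash
python3 -m crank '[{"dp":[0.0035,-0.0018,0],"delta_rot":[0,0,0],"fingers":1},{"dp":[0,0,0.06],"delta_rot":[0,0,0],"fingers":1},{"dp":[0,0,0.06],"delta_rot":[0,0,0],"fingers":1},{"dp":[0,0,0.05],"delta_rot":[0,0,0],"fingers":1},{"dp":[0,0,0.04],"delta_rot":[0,0,0],"fingers":1},{"dp":[0,0,0.03],"delta_rot":[0,0,0],"fingers":1},{"dp":[0,0,0.025],"delta_rot":[0,0,0],"fingers":1},{"dp":[0,0,0],"delta_rot":[0,0,0],"fingers":1},{"dp":[0,0,0],"delta_rot":[0,0,0],"fingers":1},{"dp":[0,0,0],"delta_rot":[0,0,0],"fingers":1}]' 30
python3 - <<'E'
from h import *
s=manip.sense();print({k:np.round(s[k],4) for k in('tcp_pos','q','force','ft_torque','tool_rot')})
snap('wrist','w2')
E
```

```text
t: 3.23
tcp_pos: [0.4818, -0.0287, 0.2921]
tool_rot: [-0.116, 0.993, -0.0, 0.001]
force: [-0.9, 0.2, -0.1]
finger_gap: 0.995
gripper_force: 0.0
{'tcp_pos': array([ 0.4818, -0.0287,  0.2921]), 'q': array([-0.2915,  0.3537,  1.7951, -0.    ,  0.9914, -2.0956]), 'force': array([-0.8563,  0.2115, -0.0618]), 'ft_torque': array([ 0.0077, -0.0893,  0.0005]), 'tool_rot': array([-1.164e-01,  9.932e-01, -3.000e-04,  7.000e-04])}
```

View pics/w2.png

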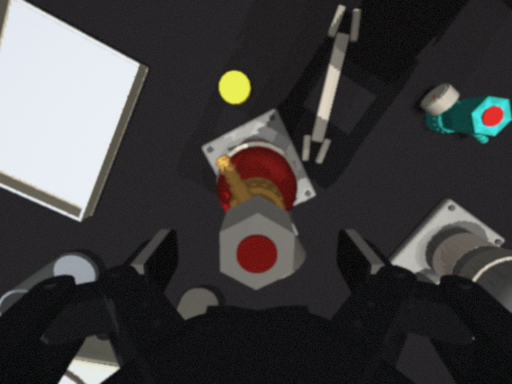

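The hexagon at (257,250) is centred between the fingers, with its flats facing the pads at (165,260) and (350,260). Closing at 30 N.

```bash
python3 -m crank '[{"dp":[0,0,0],"delta_rot":[0,0,0],"fingers":-1},{"dp":[0,0,0],"delta_rot":[0,0,0],"fingers":-1},{"dp":[0,0,0],"delta_rot":[0,0,0],"fingers":-1},{"dp":[0,0,0],"delta_rot":[0,0,0],"fingers":-1},{"dp":[0,0,0],"delta_rot":[0,0,0],"fingers":-1},{"dp":[0,0,0],"delta_rot":[0,0,0],"fingers":-1},{"dp":[0,0,0],"delta_rot":[0,0,0],"fingers":-1},{"dp":[0,0,0],"delta_rot":[0,0,0],"fingers":-1},{"dp":[0,0,0],"delta_rot":[0,0,0],"fingers":-1},{"dp":[0,0,0],"delta_rot":[0,0,0],"fingers":-1}]' 30
python3 -c "
from h import *
s=manip.sense();print({k:np.round(s[k],4) for k in('t','tcp_pos','q','force','ft_torque','tool_rot','finger_gap')})"
```

```text
t: 4.12
tcp_pos: [0.4816, -0.0289, 0.2919]
tool_rot: [-0.117, 0.993, -0.001, 0.0]
force: [-1.6, -1.0, 5.8]
finger_gap: 0.416
gripper_force: 31.7
{'t': np.float64(4.1167), 'tcp_pos': array([ 0.4816, -0.0289,  0.2919]), 'q': array([-2.9180e-01,  3.5390e-01,  1.7957e+00, -8.0000e-04,  9.9080e-01,
       -2.0962e+00]), 'force': array([-1.6101, -1.0124,  5.7809]), 'ft_torque': array([-0.4532,  0.1484,  0.1352]), 'tool_rot': array([-1.168e-01,  9.932e-01, -6.000e-04,  4.000e-04]), 'finger_gap': np.float64(0.4156)}
```

```bash
python3 -m crank '[{"dp":[0,0,-0.00024],"delta_rot":[0,0,0.005],"fingers":-1},{"dp":[0,0,-0.00024],"delta_rot":[0,0,0.005],"fingers":-1},{"dp":[0,0,-0.00024],"delta_rot":[0,0,0.005],"fingers":-1},{"dp":[0,0,-0.00024],"delta_rot":[0,0,0.005],"fingers":-1},{"dp":[0,0,-0.00024],"delta_rot":[0,0,0.005],"fingers":-1},{"dp":[0,0,-0.00024],"delta_rot":[0,0,0.005],"fingers":-1},{"dp":[0,0,0],"delta_rot":[0,0,0],"fingers":-1}]' 30
cat > s.py <<'E'
from h import *
s=manip.sense();r=R.from_quat(s['tool_rot']).as_matrix();print({k:np.round(s[k],4) for k in('tcp_pos','q','force','ft_torque','finger_gap')},'yaw',np.degrees(np.arctan2(r[1,1],r[0,1])),'tilt z',r[:,2].round(4))
E
python3 s.py
```

```text
t: 4.7
tcp_pos: [0.4818, -0.029, 0.2926]
tool_rot: [-0.022, 1.0, -0.001, 0.001]
force: [-1.4, -2.4, 4.1]
finger_gap: 0.419
gripper_force: 32.2
{'tcp_pos': array([ 0.4818, -0.029 ,  0.2926]), 'q': array([-2.9190e-01,  3.5290e-01,  1.7946e+00, -9.0000e-04,  9.9230e-01,
       -1.9067e+00]), 'force': array([-1.3813, -2.3819,  4.1297]), 'ft_torque': array([-0.5711,  0.1008, -0.0647]), 'finger_gap': np.float64(0.4195)} yaw 92.5473430389524 tilt z [ 0.0014 -0.0012 -1.    ]
```

It turns with little torque (−0.06 N m), so it is easing. Continuing in steps.

```bash
python3 -m crank '[{"dp":[0,0,-0.0003],"delta_rot":[0,0,0.006],"fingers":-1},{"dp":[0,0,-0.0003],"delta_rot":[0,0,0.006],"fingers":-1},{"dp":[0,0,-0.0003],"delta_rot":[0,0,0.006],"fingers":-1},{"dp":[0,0,-0.0003],"delta_rot":[0,0,0.006],"fingers":-1},{"dp":[0,0,-0.0003],"delta_rot":[0,0,0.006],"fingers":-1},{"dp":[0,0,-0.0003],"delta_rot":[0,0,0.006],"fingers":-1},{"dp":[0,0,-0.0003],"delta_rot":[0,0,0.006],"fingers":-1},{"dp":[0,0,-0.0003],"delta_rot":[0,0,0.006],"fingers":-1},{"dp":[0,0,-0.0003],"delta_rot":[0,0,0.006],"fingers":-1},{"dp":[0,0,-0.0003],"delta_rot":[0,0,0.006],"fingers":-1},{"dp":[0,0,-0.0003],"delta_rot":[0,0,0.006],"fingers":-1},{"dp":[0,0,0],"delta_rot":[0,0,0],"fingers":-1}]' 30
python3 s.py
python3 -c "
from h import *
cm,p,d=snap('wrist','w3');v,u=np.mgrid[:384,:512];W=world(cm,u,v,d)
near=np.hypot(W[...,0]-.482,W[...,1]+.028)<.03
z=W[...,2][near];z=z[(z>.235)&(z<.27)];print(len(z),np.median(z))"
```

```text
t: 5.7
tcp_pos: [0.4822, -0.0294, 0.294]
tool_rot: [0.184, 0.983, -0.001, 0.001]
force: [0.4, -4.4, 3.0]
finger_gap: 0.418
gripper_force: 31.7
{'tcp_pos': array([ 0.4822, -0.0294,  0.294 ]), 'q': array([-2.9210e-01,  3.5120e-01,  1.7925e+00, -1.5000e-03,  9.9520e-01,
       -1.4926e+00]), 'force': array([ 0.3698, -4.3606,  3.0469]), 'ft_torque': array([-0.8203, -0.1228, -0.0398]), 'finger_gap': np.float64(0.4182)} yaw 68.83165410166633 tilt z [ 0.0022 -0.002  -1.    ]
7084 0.24778575599907585
```

View pics/w3.png

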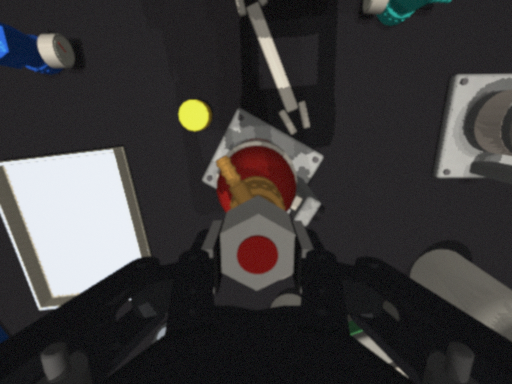

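The barb at (228,165) has stayed fixed in the tool's view while the bench turned, so the regulator is following the tool without slipping. A small sideways correction next, then more turning.

```bash
python3 -m crank '[{"dp":[-0.0004,-0.0009,-0.00038],"delta_rot":[0,0,0.008],"fingers":-1},{"dp":[0,0,-0.00038],"delta_rot":[0,0,0.008],"fingers":-1},{"dp":[0,0,-0.00038],"delta_rot":[0,0,0.008],"fingers":-1},{"dp":[0,0,-0.00038],"delta_rot":[0,0,0.008],"fingers":-1},{"dp":[0,0,-0.00038],"delta_rot":[0,0,0.008],"fingers":-1},{"dp":[0,0,-0.00038],"delta_rot":[0,0,0.008],"fingers":-1},{"dp":[0,0,-0.00038],"delta_rot":[0,0,0.008],"fingers":-1},{"dp":[0,0,-0.00038],"delta_rot":[0,0,0.008],"fingers":-1},{"dp":[0,0,-0.00038],"delta_rot":[0,0,0.008],"fingers":-1},{"dp":[0,0,-0.00038],"delta_rot":[0,0,0.008],"fingers":-1},{"dp":[0,0,-0.00038],"delta_rot":[0,0,0.008],"fingers":-1},{"dp":[0,0,0],"delta_rot":[0,0,0],"fingers":-1}]' 30
python3 s.py
```

```text
t: 6.75
tcp_pos: [0.4813, -0.0296, 0.2955]
tool_rot: [0.445, 0.896, -0.001, 0.0]
force: [0.8, -4.3, -0.3]
finger_gap: 0.416
gripper_force: 31.3
{'tcp_pos': array([ 0.4813, -0.0296,  0.2955]), 'q': array([-2.9300e-01,  3.4870e-01,  1.7913e+00, -1.6000e-03,  1.0015e+00,
       -9.4120e-01]), 'force': array([ 0.7989, -4.2851, -0.261 ]), 'ft_torque': array([-1.0717, -0.0948,  0.0242]), 'finger_gap': np.float64(0.4164)} yaw 37.18961971138431 tilt z [-3.0e-04 -1.3e-03 -1.0e+00]
```

```bash
python3 -m crank '[{"dp":[-0.0013,-0.001,-0.00038],"delta_rot":[0,0,0.008],"fingers":-1},{"dp":[0,0,-0.00038],"delta_rot":[0,0,0.008],"fingers":-1},{"dp":[0,0,-0.00038],"delta_rot":[0,0,0.008],"fingers":-1},{"dp":[0,0,-0.00038],"delta_rot":[0,0,0.008],"fingers":-1},{"dp":[0,0,-0.00038],"delta_rot":[0,0,0.008],"fingers":-1},{"dp":[0,0,-0.00038],"delta_rot":[0,0,0.008],"fingers":-1},{"dp":[0,0,-0.00038],"delta_rot":[0,0,0.008],"fingers":-1},{"dp":[0,0,-0.00038],"delta_rot":[0,0,0.008],"fingers":-1},{"dp":[0,0,0],"delta_rot":[0,0,0],"fingers":-1}]' 30
python3 s.py
```

```text
t: 7.5
tcp_pos: [0.4808, -0.0299, 0.2964]
tool_rot: [0.614, 0.789, -0.001, -0.001]
force: [0.4, -4.4, -4.8]
finger_gap: 0.413
gripper_force: 30.8
{'tcp_pos': array([ 0.4808, -0.0299,  0.2964]), 'q': array([-2.9440e-01,  3.4720e-01,  1.7905e+00, -7.0000e-04,  1.0058e+00,
       -5.4170e-01]), 'force': array([ 0.4266, -4.425 , -4.7941]), 'ft_torque': array([-0.9218, -0.2228,  0.0446]), 'finger_gap': np.float64(0.4126)} yaw 14.186600492566136 tilt z [-0.002 -0.    -1.   ]
```

```bash
python3 -m crank '[{"dp":[-0.0016,-0.0004,-0.0003],"delta_rot":[0,0,0.008],"fingers":-1},{"dp":[0,0,-0.0003],"delta_rot":[0,0,0.008],"fingers":-1},{"dp":[0,0,-0.00035],"delta_rot":[0,0,0.008],"fingers":-1},{"dp":[0,0,-0.00035],"delta_rot":[0,0,0.008],"fingers":-1},{"dp":[0,0,-0.00035],"delta_rot":[0,0,0.008],"fingers":-1},{"dp":[0,0,-0.00035],"delta_rot":[0,0,0.008],"fingers":-1},{"dp":[0,0,-0.00035],"delta_rot":[0,0,0.008],"fingers":-1},{"dp":[0,0,-0.00035],"delta_rot":[0,0,0.008],"fingers":-1},{"dp":[0,0,0],"delta_rot":[0,0,0],"fingers":-1}]' 30
python3 s.py
```

```text
t: 8.25
tcp_pos: [0.4804, -0.0304, 0.2979]
tool_rot: [0.759, 0.651, -0.001, -0.001]
force: [-1.5, -3.5, -4.3]
finger_gap: 0.414
gripper_force: 30.8
{'tcp_pos': array([ 0.4804, -0.0304,  0.2979]), 'q': array([-2.9590e-01,  3.4490e-01,  1.7891e+00,  2.0000e-04,  1.0106e+00,
       -1.4180e-01]), 'force': array([-1.5463, -3.539 , -4.2771]), 'ft_torque': array([-0.7006, -0.0125, -0.0313]), 'finger_gap': np.float64(0.4144)} yaw -8.834278913121592 tilt z [-0.0028  0.001  -1.    ]
```

```bash
python3 -m crank '[{"dp":[-0.0007,0.0003,-0.00038],"delta_rot":[0,0,0.008],"fingers":-1},{"dp":[0,0,-0.00038],"delta_rot":[0,0,0.008],"fingers":-1},{"dp":[0,0,-0.00038],"delta_rot":[0,0,0.008],"fingers":-1},{"dp":[0,0,-0.00038],"delta_rot":[0,0,0.008],"fingers":-1},{"dp":[0,0,-0.00038],"delta_rot":[0,0,0.008],"fingers":-1},{"dp":[0,0,-0.00038],"delta_rot":[0,0,0.008],"fingers":-1},{"dp":[0,0,-0.00038],"delta_rot":[0,0,0.008],"fingers":-1},{"dp":[0,0,-0.00038],"delta_rot":[0,0,0.008],"fingers":-1},{"dp":[0,0,-0.00038],"delta_rot":[0,0,0.008],"fingers":-1},{"dp":[0,0,-0.00038],"delta_rot":[0,0,0.008],"fingers":-1},{"dp":[0,0,0],"delta_rot":[0,0,0],"fingers":-1}]' 30
python3 s.py
```

```text
t: 9.17
tcp_pos: [0.48, -0.0304, 0.2997]
tool_rot: [0.897, 0.441, -0.001, -0.002]
force: [-1.2, -2.2, -4.2]
finger_gap: 0.414
gripper_force: 30.9
{'tcp_pos': array([ 0.48  , -0.0304,  0.2997]), 'q': array([-2.9640e-01,  3.4200e-01,  1.7871e+00,  6.0000e-04,  1.0169e+00,
        3.5980e-01]), 'force': array([-1.1571, -2.1872, -4.1563]), 'ft_torque': array([-0.4472,  0.27  ,  0.0219]), 'finger_gap': np.float64(0.4144)} yaw -37.61299349092359 tilt z [-0.0042  0.0018 -1.    ]
```

```bash
python3 -m crank '[{"dp":[0,0,-0.00038],"delta_rot":[0,0,0.008],"fingers":-1},{"dp":[0,0,-0.00038],"delta_rot":[0,0,0.008],"fingers":-1},{"dp":[0,0,-0.00038],"delta_rot":[0,0,0.008],"fingers":-1},{"dp":[0,0,-0.00038],"delta_rot":[0,0,0.008],"fingers":-1},{"dp":[0,0,-0.00038],"delta_rot":[0,0,0.008],"fingers":-1},{"dp":[0,0,-0.00038],"delta_rot":[0,0,0.008],"fingers":-1},{"dp":[0,0,-0.00038],"delta_rot":[0,0,0.008],"fingers":-1},{"dp":[0,0,-0.00038],"delta_rot":[0,0,0.008],"fingers":-1},{"dp":[0,0,0],"delta_rot":[0,0,0],"fingers":-1}]' 30
python3 s.py
python3 -m crank '[{"dp":[0,0,-0.00038],"delta_rot":[0,0,0.008],"fingers":-1},{"dp":[0,0,-0.00038],"delta_rot":[0,0,0.008],"fingers":-1},{"dp":[0,0,-0.00038],"delta_rot":[0,0,0.008],"fingers":-1},{"dp":[0,0,-0.00038],"delta_rot":[0,0,0.008],"fingers":-1},{"dp":[0,0,-0.00038],"delta_rot":[0,0,0.008],"fingers":-1},{"dp":[0,0,-0.00038],"delta_rot":[0,0,0.008],"fingers":-1},{"dp":[0,0,-0.00038],"delta_rot":[0,0,0.008],"fingers":-1},{"dp":[0,0,-0.00038],"delta_rot":[0,0,0.008],"fingers":-1},{"dp":[0,0,0],"delta_rot":[0,0,0],"fingers":-1}]' 30
python3 s.py
```

```text
t: 9.92
tcp_pos: [0.4799, -0.0303, 0.3013]
tool_rot: [0.967, 0.253, -0.002, -0.002]
force: [-2.8, -1.9, -3.8]
finger_gap: 0.417
gripper_force: 30.9
{'tcp_pos': array([ 0.4799, -0.0303,  0.3013]), 'q': array([-2.9630e-01,  3.3970e-01,  1.7854e+00,  8.0000e-04,  1.0214e+00,
        7.6160e-01]), 'force': array([-2.8022, -1.8963, -3.7618]), 'ft_torque': array([-0.2808,  0.5022, -0.0021]), 'finger_gap': np.float64(0.4168)} yaw -60.63997805704709 tilt z [-0.0045  0.0021 -1.    ]
t: 10.67
tcp_pos: [0.4798, -0.0302, 0.3029]
tool_rot: [0.998, 0.055, -0.002, -0.001]
force: [-1.9, -0.5, -4.6]
finger_gap: 0.416
gripper_force: 30.8
{'tcp_pos': array([ 0.4798, -0.0302,  0.3029]), 'q': array([-2.9620e-01,  3.3740e-01,  1.7836e+00,  1.1000e-03,  1.0256e+00,
        1.1635e+00]), 'force': array([-1.9121, -0.5042, -4.5937]), 'ft_torque': array([-0.0587,  0.6318, -0.0378]), 'finger_gap': np.float64(0.4163)} yaw -83.66736912820176 tilt z [-0.0045  0.0023 -1.    ]
```

Turned 3.26 rad. I'll add a little more, then lift 3 mm and check the force.

```bash
python3 -m crank '[{"dp":[0,0,-0.0003],"delta_rot":[0,0,0.01],"fingers":-1},{"dp":[0,0,-0.0003],"delta_rot":[0,0,0.01],"fingers":-1},{"dp":[0,0,-0.0003],"delta_rot":[0,0,0.01],"fingers":-1},{"dp":[0,0,-0.0003],"delta_rot":[0,0,0.01],"fingers":-1},{"dp":[0,0,0],"delta_rot":[0,0,0],"fingers":-1},{"dp":[0,0,0],"delta_rot":[0,0,0],"fingers":-1},{"dp":[0,0,-0.001],"delta_rot":[0,0,0],"fingers":-1},{"dp":[0,0,-0.001],"delta_rot":[0,0,0],"fingers":-1},{"dp":[0,0,-0.001],"delta_rot":[0,0,0],"fingers":-1},{"dp":[0,0,-0.001],"delta_rot":[0,0,0],"fingers":-1},{"dp":[0,0,-0.001],"delta_rot":[0,0,0],"fingers":-1},{"dp":[0,0,-0.001],"delta_rot":[0,0,0],"fingers":-1}]' 30
python3 s.py
```

```text
t: 11.67
tcp_pos: [0.4803, -0.0303, 0.3066]
tool_rot: [0.997, -0.071, -0.002, -0.001]
force: [-4.3, 2.3, -7.4]
finger_gap: 0.419
gripper_force: 30.7
{'tcp_pos': array([ 0.4803, -0.0303,  0.3066]), 'q': array([-2.9620e-01,  3.3230e-01,  1.7787e+00,  1.1000e-03,  1.0344e+00,
        1.4163e+00]), 'force': array([-4.3134,  2.2549, -7.3832]), 'ft_torque': array([0.4015, 0.9995, 0.0036]), 'finger_gap': np.float64(0.419)} yaw -98.1532703740854 tilt z [-0.0034  0.002  -1.    ]
```

```bash
python3 -m crank '[{"dp":[-0.0015,-0.0006,0],"delta_rot":[0,0,0],"fingers":-1},{"dp":[0,0,0],"delta_rot":[0,0,0],"fingers":-1},{"dp":[0,0,-0.002],"delta_rot":[0,0,0],"fingers":-1},{"dp":[0,0,-0.002],"delta_rot":[0,0,0],"fingers":-1},{"dp":[0,0,0],"delta_rot":[0,0,0],"fingers":-1}]' 30
python3 s.py
python3 -c "
from h import *
cm,p,d=snap('wrist','w4');v,u=np.mgrid[:384,:512];W=world(cm,u,v,d)
near=np.hypot(W[...,0]-.482,W[...,1]+.028)<.03
z=W[...,2][near];z=z[(z>.235)&(z<.28)];print(len(z),np.median(z))"
```

```text
t: 12.08
tcp_pos: [0.4833, -0.0316, 0.3107]
tool_rot: [0.997, -0.072, 0.004, 0.001]
force: [0.5, -0.2, -3.4]
finger_gap: 0.416
gripper_force: 31.0
{'tcp_pos': array([ 0.4833, -0.0316,  0.3107]), 'q': array([-2.9640e-01,  3.2730e-01,  1.7725e+00, -1.0000e-04,  1.0339e+00,
        1.4176e+00]), 'force': array([ 0.4555, -0.1503, -3.4074]), 'ft_torque': array([ 0.054 , -0.0833,  0.0023]), 'finger_gap': np.float64(0.4163)} yaw -98.20288478506285 tilt z [ 0.0076 -0.0024 -1.    ]
7338 0.2641527323268319
```

The fz of −3.4 N is just the weight and the side forces are about zero, so it is free. The hex top is at 0.264, 19 mm up, with no slip. Lifting and carrying it to the tray centre.

```bash
python3 -m crank '[{"dp":[0,0,-0.01],"delta_rot":[0,0,0],"fingers":-1},{"dp":[0,0,-0.02],"delta_rot":[0,0,0],"fingers":-1},{"dp":[0,0,-0.02],"delta_rot":[0,0,0],"fingers":-1},{"dp":[0,0,-0.02],"delta_rot":[0,0,0],"fingers":-1},{"dp":[0,0,-0.02],"delta_rot":[0,0,0],"fingers":-1},{"dp":[0,0,0],"delta_rot":[0,0,0],"fingers":-1},{"dp":[0,0,0],"delta_rot":[0,0,0],"fingers":-1},{"dp":[0.002,0.02,0],"delta_rot":[0,0,0],"fingers":-1},{"dp":[0.005,0.04,0],"delta_rot":[0,0,0],"fingers":-1},{"dp":[0.005,0.04,0],"delta_rot":[0,0,0],"fingers":-1},{"dp":[0.005,0.04,0],"delta_rot":[0,0,0],"fingers":-1},{"dp":[0.005,0.04,0],"delta_rot":[0,0,0],"fingers":-1}]' 30
python3 -m crank '[{"dp":[0.005,0.04,0],"delta_rot":[0,0,0],"fingers":-1},{"dp":[0.005,0.04,0],"delta_rot":[0,0,0],"fingers":-1},{"dp":[0.005,0.04,0],"delta_rot":[0,0,0],"fingers":-1},{"dp":[0.005,0.04,0],"delta_rot":[0,0,0],"fingers":-1},{"dp":[0.005,0.04,0],"delta_rot":[0,0,0],"fingers":-1},{"dp":[0.005,0.04,0],"delta_rot":[0,0,0],"fingers":-1},{"dp":[0.005,0.04,0],"delta_rot":[0,0,0],"fingers":-1},{"dp":[0.005,0.04,0],"delta_rot":[0,0,0],"fingers":-1},{"dp":[0.005,0.04,0],"delta_rot":[0,0,0],"fingers":-1},{"dp":[0,0,0],"delta_rot":[0,0,0],"fingers":-1},{"dp":[0,0,0],"delta_rot":[0,0,0],"fingers":-1}]' 30
python3 s.py
cat > w.py <<'E'
import sys
from h import *
cm,p,d=snap('wrist',sys.argv[1]);t=manip.sense()['tcp_pos'];v,u=np.mgrid[:384,:512];W=world(cm,u,v,d)
k=(np.hypot(W[...,0]-t[0],W[...,1]-t[1])<.03)&(u>225)&(u<290)&(v>200)&(v<290)&(W[...,2]<t[2]-.03)
print('hex top',k.sum(),np.median(W[...,2][k]))
snap('top',sys.argv[1]+'t')
a=cv2.imread(f'pics/{sys.argv[1]}.png');b=cv2.imread(f'pics/{sys.argv[1]}t.png')[130:290,300:450]
cv2.imwrite('pics/c_'+sys.argv[1]+'.png',np.hstack([cv2.resize(a,(400,300)),cv2.resize(b,(281,300))]))
E
python3 w.py w5
```

```text
t: 13.13
tcp_pos: [0.4783, -0.1228, 0.3535]
tool_rot: [0.997, -0.071, -0.001, 0.0]
force: [0.9, -0.1, -3.3]
finger_gap: 0.414
gripper_force: 31.0
t: 14.05
tcp_pos: [0.4747, -0.3042, 0.3531]
tool_rot: [0.997, -0.073, -0.001, -0.0]
force: [-0.4, 0.4, -2.8]
finger_gap: 0.419
gripper_force: 31.1
{'tcp_pos': array([ 0.4747, -0.3042,  0.3531]), 'q': array([-7.6810e-01,  3.9040e-01,  1.5281e+00, -2.0000e-04,  1.2248e+00,
        9.4830e-01]), 'force': array([-0.4103,  0.4437, -2.7513]), 'ft_torque': array([0.0092, 0.0298, 0.0161]), 'finger_gap': np.float64(0.4192)} yaw -98.3369727825137 tilt z [-0.0013  0.001  -1.    ]
hex top 5164 0.30626903821393425
```

View pics/c_w5.png

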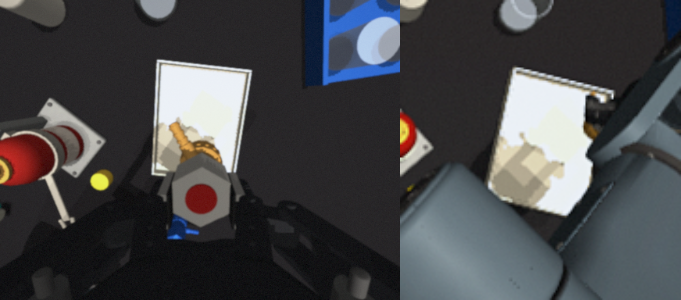

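It is held upright above the tray, hex at (200,197) and tray at (200,120) in the wrist view. The collar underside is at about 0.227. Descending about 205 mm, then small steps.

```bash
python3 -m crank '[{"dp":[0,0,0.02],"delta_rot":[0,0,0],"fingers":-1},{"dp":[0,0,0.04],"delta_rot":[0,0,0],"fingers":-1},{"dp":[0,0,0.05],"delta_rot":[0,0,0],"fingers":-1},{"dp":[0,0,0.05],"delta_rot":[0,0,0],"fingers":-1},{"dp":[0,0,0.05],"delta_rot":[0,0,0],"fingers":-1},{"dp":[0,0,0.05],"delta_rot":[0,0,0],"fingers":-1},{"dp":[0,0,0.05],"delta_rot":[0,0,0],"fingers":-1},{"dp":[0,0,0.04],"delta_rot":[0,0,0],"fingers":-1},{"dp":[0,0,0.03],"delta_rot":[0,0,0],"fingers":-1},{"dp":[0,0,0.02],"delta_rot":[0,0,0],"fingers":-1},{"dp":[0,0,0.01],"delta_rot":[0,0,0],"fingers":-1},{"dp":[0,0,0],"delta_rot":[0,0,0],"fingers":-1}]' 30
python3 s.py
python3 w.py w6
```

```text
t: 15.15
tcp_pos: [0.4751, -0.3019, 0.1482]
tool_rot: [0.997, -0.071, -0.001, -0.001]
force: [-1.1, -0.3, -2.6]
finger_gap: 0.416
gripper_force: 31.1
{'tcp_pos': array([ 0.4751, -0.3019,  0.1482]), 'q': array([-0.7646,  0.6704,  1.7116,  0.    ,  0.7616,  0.9487]), 'force': array([-1.055 , -0.3354, -2.5588]), 'ft_torque': array([ 0.0615, -0.017 ,  0.0063]), 'finger_gap': np.float64(0.4158)} yaw -98.16650553715662 tilt z [-0.0014  0.0014 -1.    ]
hex top 5250 0.10136586316593041
```

```bash
python3 -m crank '[{"dp":[0,0,0.01],"delta_rot":[0,0,0],"fingers":-1},{"dp":[0,0,0.01],"delta_rot":[0,0,0],"fingers":-1},{"dp":[0,0,0.004],"delta_rot":[0,0,0],"fingers":-1},{"dp":[0,0,0.002],"delta_rot":[0,0,0],"fingers":-1},{"dp":[0,0,0.002],"delta_rot":[0,0,0],"fingers":-1},{"dp":[0,0,0.002],"delta_rot":[0,0,0],"fingers":-1},{"dp":[0,0,0],"delta_rot":[0,0,0],"fingers":-1},{"dp":[0,0,0],"delta_rot":[0,0,0],"fingers":-1}]' 30
python3 -m crank '[{"dp":[0,0,0.002],"delta_rot":[0,0,0],"fingers":-1},{"dp":[0,0,0],"delta_rot":[0,0,0],"fingers":-1}]'
python3 -m crank '[{"dp":[0,0,0.002],"delta_rot":[0,0,0],"fingers":-1},{"dp":[0,0,0],"delta_rot":[0,0,0],"fingers":-1}]'
```

```text
t: 15.92
tcp_pos: [0.4753, -0.3027, 0.1343]
tool_rot: [0.997, -0.072, 0.0, 0.0]
force: [0.6, -0.2, -3.7]
finger_gap: 0.415
gripper_force: 31.1
t: 16.08
tcp_pos: [0.4753, -0.3027, 0.1332]
tool_rot: [0.997, -0.072, 0.0, 0.0]
force: [0.9, 0.2, -3.2]
finger_gap: 0.417
gripper_force: 31.1
t: 16.25
tcp_pos: [0.4753, -0.3026, 0.1322]
tool_rot: [0.997, -0.072, -0.0, -0.0]
force: [-0.6, -0.2, -3.3]
finger_gap: 0.42
gripper_force: 31.1
```

```bash
python3 -m crank '[{"dp":[0,0,0.002],"delta_rot":[0,0,0],"fingers":-1},{"dp":[0,0,0],"delta_rot":[0,0,0],"fingers":-1}]'
python3 -m crank '[{"dp":[0,0,0.0015],"delta_rot":[0,0,0],"fingers":-1},{"dp":[0,0,0],"delta_rot":[0,0,0],"fingers":-1}]'
python3 -m crank '[{"dp":[0,0,0.0015],"delta_rot":[0,0,0],"fingers":-1},{"dp":[0,0,0],"delta_rot":[0,0,0],"fingers":-1}]'
```

```text
t: 16.42
tcp_pos: [0.4753, -0.3026, 0.1311]
tool_rot: [0.997, -0.072, -0.0, -0.0]
force: [-0.5, -0.3, -3.5]
finger_gap: 0.416
gripper_force: 31.1
t: 16.58
tcp_pos: [0.4753, -0.3026, 0.1304]
tool_rot: [0.997, -0.072, -0.0, -0.0]
force: [0.6, 0.8, -2.7]
finger_gap: 0.414
gripper_force: 31.1
t: 16.75
tcp_pos: [0.4754, -0.3027, 0.13]
tool_rot: [0.997, -0.072, 0.0, 0.0]
force: [0.5, 1.2, -1.7]
finger_gap: 0.416
gripper_force: 31.4
```

Contact is just beginning (fz from −3.4 to −1.7). I'll go down a little more.

```bash
python3 -m crank '[{"dp":[0,0,0.0012],"delta_rot":[0,0,0],"fingers":-1},{"dp":[0,0,0],"delta_rot":[0,0,0],"fingers":-1}]'
python3 -m crank '[{"dp":[0,0,0.001],"delta_rot":[0,0,0],"fingers":-1},{"dp":[0,0,0],"delta_rot":[0,0,0],"fingers":-1}]'
```

```text
t: 16.92
tcp_pos: [0.4755, -0.3027, 0.1299]
tool_rot: [0.997, -0.072, 0.0, 0.0]
force: [-0.6, 0.8, 2.4]
finger_gap: 0.417
gripper_force: 31.9
t: 17.08
tcp_pos: [0.4755, -0.3027, 0.1299]
tool_rot: [0.997, -0.072, 0.0, 0.0]
force: [-1.6, 2.5, 6.1]
finger_gap: 0.415
gripper_force: 32.4
```

It is seated. Opening slowly, then backing off straight up.

```bash
python3 -m crank '[{"dp":[0,0,0],"delta_rot":[0,0,0],"fingers":-0.1},{"dp":[0,0,0],"delta_rot":[0,0,0],"fingers":0},{"dp":[0,0,0],"delta_rot":[0,0,0],"fingers":0.2},{"dp":[0,0,0],"delta_rot":[0,0,0],"fingers":0.5},{"dp":[0,0,0],"delta_rot":[0,0,0],"fingers":0.9},{"dp":[0,0,0],"delta_rot":[0,0,0],"fingers":0.9},{"dp":[0,0,0],"delta_rot":[0,0,0],"fingers":0.9},{"dp":[0,0,0],"delta_rot":[0,0,0],"fingers":0.9},{"dp":[0,0,0],"delta_rot":[0,0,0],"fingers":0.9}]'
python3 -m crank '[{"dp":[0,0,-0.01],"delta_rot":[0,0,0],"fingers":0.9},{"dp":[0,0,-0.03],"delta_rot":[0,0,0],"fingers":0.9},{"dp":[0,0,-0.06],"delta_rot":[0,0,0],"fingers":0.9},{"dp":[0,0,-0.06],"delta_rot":[0,0,0],"fingers":0.9},{"dp":[0,0,-0.06],"delta_rot":[0,0,0],"fingers":0.9},{"dp":[0,0,-0.06],"delta_rot":[0,0,0],"fingers":0.9},{"dp":[0,0,-0.06],"delta_rot":[0,0,0],"fingers":0.9},{"dp":[0,0,0],"delta_rot":[0,0,0],"fingers":0.9},{"dp":[0,0,0],"delta_rot":[0,0,0],"fingers":0.9}]'
python3 - <<'E'
from h import *
snap('wrist','w7');snap('scene','s7')
a=cv2.imread('pics/w7.png');b=cv2.imread('pics/s7.png')
cv2.imwrite('pics/c7.png',np.hstack([cv2.resize(a,(400,300)),cv2.resize(b,(400,300))]))
cm,p,d=load('w7');v,u=np.mgrid[:384,:512];W=world(cm,u,v,d);Z=W[...,2]
k=(np.hypot(W[...,0]-.4755,W[...,1]+.3027)<.04)&(Z>.072)&(Z<.1)
print(k.sum(),W[k].mean(0),W[k][:,2].std())
E
```

```text
t: 17.83
tcp_pos: [0.4753, -0.3027, 0.1286]
tool_rot: [0.997, -0.072, -0.0, -0.0]
force: [-0.1, -0.1, -0.0]
finger_gap: 0.944
gripper_force: 0.0
t: 18.58
tcp_pos: [0.4759, -0.3032, 0.3011]
tool_rot: [0.997, -0.071, 0.002, 0.002]
force: [-0.1, 0.5, -1.2]
finger_gap: 0.952
gripper_force: 0.0
919 [ 0.4795768  -0.3034057   0.08329682] 0.0017517031404487785
```

View pics/c7.png

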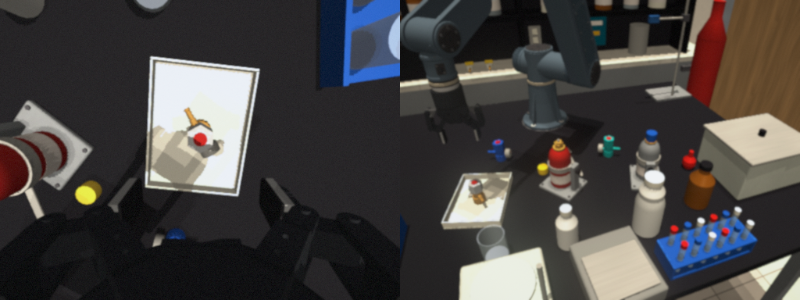

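The regulator stands upright in the tray: hex at (200,140) in the wrist view and (475,188) in the scene view, hex top at 0.083 as expected. The gripper is clear and the other items look unmoved.

```bash
python3 -c "
from station import manip
print(manip.sign_off())"
```

```text
the job is handed in; nothing more can be done
None
```

The regulator is off the red bottle and standing upright on its collar near the centre of the white tray, and the job was handed in at about 19 s; the sign-off gave no verdict.

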